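# Pull a steel block out from under a low shelf with a squeeze reacher

### The arm

A 7-joint arm with a two-finger parallel gripper is mounted at the origin on a cart in front of the work surface, level with it; the furniture and walls round the work are solid. World frame = base frame: x ahead of the robot, y to its left, z up, the work surface at z = 0. Lengths are in m, angles in rad, forces in N, time in s.
With the tool pointing down it reaches from about 0.35 to 0.9 m from the base axis. Payload 8.1 kg.
Tool frame: the origin (TCP) lies at the very end of the fingers, on their centre line; the grasp point (between the pads) lies 19 mm behind it; z points along the fingers, y is the direction in which the jaws open and shut (so a half turn about z gives the same grasp; the last joint's range is limited). The gripper opens to 85 mm and grips with 20 to 120 N. Pads are 22 mm wide; open, the fingers measure 114 mm over their backs; the gripper's body (76 mm by 85 mm) begins 54 mm behind the grasp point. The pads swing forward as they close: fully open they stand 13 mm farther back than shut.
Start: joints at [1.105, 0.434, 0.025, 1.573, -0.012, 1.134, -0.075], TCP at [0.222, -0.584, 0.231] pointing down, gripper open.
Joint ranges: [-2.62, 2.62], [-0.44, 2.09], [-1.27, 1.32], [0.08, 2.57], [-1.32, 4.46], [0.12, 2], [-2.74, 2.74]. Speed limits (rad/s): [2.22, 2.22, 3.01, 3.01, 3.14, 3.14, 3.14].

### API

Orientations are given as a rotation vector (axis times angle).
In Python, from bench import r, optics, sign_off gives the robot as it stands.
- The arm moves only by the tool jog_arm, never from a script. Its argument "series" is a list of rows, each a list of 3 entries, a list of its own where there are three numbers: the opening, from 0 (shut) to 1 (fully open), then the shift along the tool's x, y, z in mm, then the turn, a rotation vector about the tool's x, y, z in degrees. A call has exactly 8 rows; each row shifts and turns the pose as measured when the row begins, along the tool's axes as they then stand; what a row does not reach is not made up. A row lasts 1/10 s, in which the tool goes at most 50 mm and 8.59 degrees, less where a joint would pass 70% of its speed; a pose out of reach is approached as far as the arm can. A call with a gripper value outside its range is refused whole. The fingers move at their own pace and stop on an object; the grip force is fixed at half the most. Time passes only in rows, so rows that do not move let the fingers close, or fill a call up. It gives the time, the measured TCP pose, the force and the opening at its end, in the units of the state.
- r.read_state(): the state, without advancing time (a new reading comes with each control period).
- optics.get_image(name): name is "scene" or "top" or "wrist"; returns the picture (400x640x3 uint8, red, green, blue); there is no depth.
- optics.camera_params(name): a dict with "fx", "fy", "cx", "cy" (pixels), "T" (4x4, takes a point from camera to world coordinates). Camera axes: x right, y down, z forward; pixel columns grow to the right and rows downward; lengths in m; the calibration is good to about 2 mm. A picture is of the moment at which its call begins: read the wrist's pose just before it. camera_params takes no time and is no camera call; for the wrist camera it gives the pose at the moment of the call.
- sign_off(): hands the job in, once; it reports no verdict.
The state is a dict: "clock": time; "joints": joint angles; "qd": joint speeds; "joint_efforts": joint torques, N m; "eef_pos": TCP position; "tool_rot": TCP orientation; "wrist_force": force on the tool from outside, world axes, zero at the start; "moment": the same for the moment, N m; "gripper_width": finger opening in m.
Only numpy, scipy, OpenCV 4.12 (cv2) and the standard library are available. Lean on these libraries where they do the work, as an engineer would, in place of code of your own. Each camera call takes 0.05 s, during which the arm holds its last target. There are 200 camera calls.

### The job

The steel setup block has slid under the low plywood shelf. Take the reacher by its handle, slide its open jaws round the block, squeeze the trigger just firmly enough that the jaws drag the heavy block along without crushing it (the jaws are delicate), and pull it out until it lies flat, wholly out and at least 3 cm clear of the shelf. Then let go, so that the jaws open and the reacher is left lying on the table; touch the block with the reacher only, do not ram the shelf, and leave the tape roll, marker and plug alone.

Things in the scene. Friction and masses are not known exactly. Their poses are not given: they have to be found in the camera images.
- reacher_grip (a point): Handle centre, 40 mm above the underside, midway between two upright grey plates (each 44 mm long in x, 8 mm thick, top at 68 mm; 66 mm over their outer faces at rest). Grip here from above, across the plates (along y). The +y plate is fixed, the -y plate is the trigger: as it goes in by t the width is 66 mm - t, and evenly closing fingers keep the jaws centred. Axes as reacher.
- jaw_point (a point): Midway between the jaw pads, at the middle of their 42 mm length; 235 mm ahead (+x) of the handle centre, 14 mm up. Jaw tips lie 23 mm farther ahead, the cross head 54 mm behind. Pads 18 mm high, about 64 mm apart when open; a stiff width adjuster on the left (+y) jaw makes this up to 4 mm more or less, which is not reported: contact must be felt. Axes as reacher.
- trigger (a joint): Trigger travel t in m: 0 at rest (jaws open), 0.026 fully in, which overloads the jaws. Return spring: 8.4 N plus 0.12 N/mm. The right (-y) jaw moves in with the trigger, 1 mm per mm; the left jaw is part of the frame. Pads are sprung: once both touch, the force on each pad rises about 2.2 N per mm of t, and the fingers feel that pad force on top of the return spring.
- reacher: Grey plastic and aluminium reacher lying flat on its sole, 0.36 kg, 323 mm long, 116 mm wide at the cross head; all ahead of the handle is under 31 mm high. Origin on the underside below the handle centre; x along the shaft to the jaws, y to its left, z up. Slide it along the table resting lightly: fingers that sink as they close press it down, and its rubbing then adds to the force felt; ease up.
- block_center (a point): Centre of the block, half-way up (12.5 mm); same axes as block.
- block: Plain steel setup block with drilled holes, 75 mm long (its x), 50 mm wide (its y), 25 mm high, flat under the shelf, roughly in line with it. 0.43 to 0.87 kg, not reported, so the squeeze needed differs: 2 to 4.5 N on each pad drags it, over 10 N on each pad (20 N in all) overloads the jaws. Origin at the centre of its underside.
- riser_mouth (a point): Middle of the shelf's open front, in the plane of the front edge, 21 mm above the table; same axes as riser: x points into the gap, so the way out is -x.
- riser: Low fixed plywood shelf, 280 mm wide (its y), 180 mm deep (its x), top at 58 mm; 42 mm clear height and 248 mm clear width underneath; closed at the sides and back, open at the front (-x). Origin on the table below its centre.
- masking_tape: Roll of masking tape, 105 mm across, 25 mm high, on top of the shelf; origin under its centre. Leave alone.
- marker: Black marker pen, 124 mm long, lying on the table beyond the reacher; origin under its centre. Leave alone.
- red_plug: Red cylindrical plug, 36 mm across, 50 mm high, standing on the table; origin under its centre. Leave alone.
- bench_vice: Blue bench vice fixed to the table to the right of the work, about 100 mm wide (y), 92 mm high, reaching 80 mm beyond its origin (+x) and 110 mm toward the robot: keep the hand clear of it.

How it is judged:
By the outcome, as a careful person would: the job done as asked, in the order asked, and still so for the second after the job is handed in, with the robot touching nothing.
It also fails if it takes over 72 s, if anything falls off the work surface, if the arm or the gripper's body presses on something with over 40 N, if the wrist force passes 120 N, or if a joint passes its speed limit or range.

## Working session

There is one attempt and no reset: what is moved stays moved. The work goes in short steps, Python scripts to look and compute and a tool call to move; the robot and the scene stay as the last step left them, time stands still between calls to the robot, and variables do not carry over. Pictures are saved under pics/ and viewed, about 8 in all and at most 12, crops included, and the job is handed in when it is done.

Besides the shell and the picture viewer there is one more tool, called after ">>>" as name(argument=value, ...) on one line, values as JSON. jog_arm: Moves the arm, as the interface text tells. Its arguments: {"type":"object","properties":{"series":{"type":"array","items":{"type":"array"}}},"required":["series"]}

```bash
mkdir -p pics; ls
python3 - <<'E'
from bench import r,optics
import cv2,numpy as np
s=r.read_state()
for k,v in s.items(): print(k,np.round(v,4))
for n in("top","scene"):
    im=optics.get_image(n); cv2.imwrite(f"pics/{n}0.png",im[:,:,::-1])
    p=optics.camera_params(n); print(n,p)
E
```

```text
pics
clock 0.0
joints [ 1.1054  0.4352  0.0249  1.5741 -0.0116  1.134  -0.0751]
qd [ 0.0012 -0.0011 -0.     -0.0028  0.0006  0.0005  0.0011]
joint_efforts [ 5.00000e-04 -6.70466e+01  1.02560e+00 -3.16215e+01  1.56000e-02
  1.24000e-02  0.00000e+00]
eef_pos [ 0.2216 -0.5839  0.2305]
tool_rot [-3.0886e+00 -5.6640e-01  6.0000e-04]
wrist_force [-0.169  -0.2085 -0.1072]
moment [0.0477 0.032  0.0217]
gripper_width 0.0854
top {'fx': 375.60097215324873, 'fy': 375.60097215324873, 'cx': 318.2946566973376, 'cy': 195.32690142419838, 'T': array([[ 0.01971889, -0.98077176,  0.1941595 ,  0.42378647],
       [-0.99949161, -0.02420371, -0.02075326,  0.0864568 ],
       [ 0.02505359, -0.19365156, -0.98075042,  0.961993  ],
       [ 0.        ,  0.        ,  0.        ,  1.        ]])}
scene {'fx': 412.26847080297426, 'fy': 412.26847080297426, 'cx': 308.1164206315821, 'cy': 208.30404030724006, 'T': array([[ 0.86667499, -0.21714735,  0.44913416,  0.07277958],
       [-0.49867341, -0.35161457,  0.79227017, -0.81402512],
       [-0.01411725, -0.91061201, -0.41302116,  0.51852473],
       [ 0.        ,  0.        ,  0.        ,  1.        ]])}
```

View pics/top0.png

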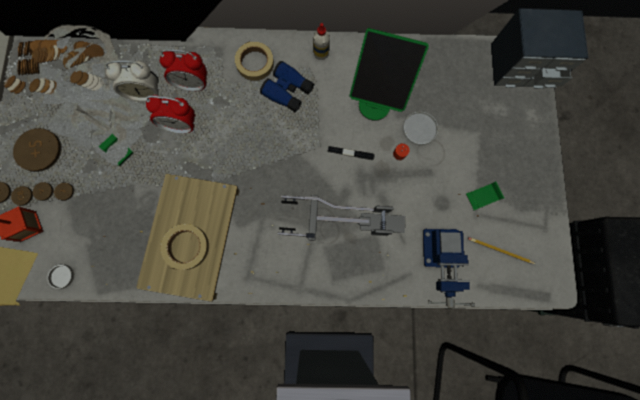

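View pics/scene0.png

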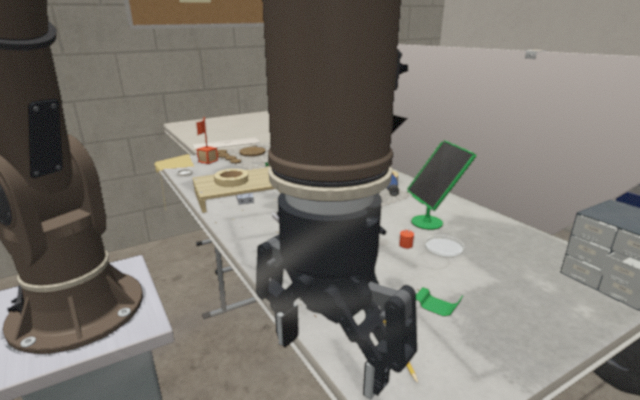

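Top view: the shelf is at left with corners near (168,175), (238,184), (214,299), (138,292), and its mouth faces right (-y). The reacher has its jaws at about (290,215) and handle at about (382,221), pointing +y. The plug is at (401,151), the marker at (350,153) and the vice at (445,250). The scene view is mostly blocked by the arm.

```bash
cat > h.py <<'E'
import numpy as np,cv2
from scipy.spatial.transform import Rotation as R
from bench import r,optics
def ray(p,uv,z):
    "cast pixels onto plane z"
    uv=np.atleast_2d(np.array(uv,float)); T=p["T"]
    d=np.c_[(uv[:,0]-p["cx"])/p["fx"],(uv[:,1]-p["cy"])/p["fy"],np.ones(len(uv))]@T[:3,:3].T
    return T[:3,3]+d*((z-T[2,3])/d[:,2])[:,None]
def proj(p,X):
    T=p["T"]; c=(np.atleast_2d(X)-T[:3,3])@T[:3,:3]
    return np.c_[p["fx"]*c[:,0]/c[:,2]+p["cx"],p["fy"]*c[:,1]/c[:,2]+p["cy"]]
def grab(n):
    p=optics.camera_params(n); return p,optics.get_image(n)[:,:,::-1].copy()
E
python3 - <<'E'
from h import *
p=optics.camera_params("top"); im=cv2.imread("pics/top0.png")
print("shelf",ray(p,[(168,175),(238,184),(214,299),(138,292)],.058).round(3))
print("handle",ray(p,(382,221),.05).round(3),"jaw",ray(p,(290,215),.02).round(3))
print("plug,marker,vice",ray(p,[(401,151),(350,153),(424,232)],.03).round(3))
c=im[165:305,130:415]; cv2.imwrite("pics/topc.png",cv2.resize(c,None,fx=2.8,fy=2.8,interpolation=cv2.INTER_CUBIC))
s=r.read_state();print(R.from_rotvec(s["tool_rot"]).as_matrix().round(3))
w=optics.camera_params("wrist");M=np.eye(4);M[:3,:3]=R.from_rotvec(s["tool_rot"]).as_matrix();M[:3,3]=s["eef_pos"];print((np.linalg.inv(M)@w["T"]).round(3),w["fx"])
E
```

```text
shelf [[0.645 0.437 0.058]
 [0.626 0.265 0.058]
 [0.353 0.304 0.058]
 [0.365 0.479 0.058]]
handle [[ 0.544 -0.09   0.05 ]] jaw [[0.558 0.137 0.02 ]]
plug,marker,vice [[ 0.731 -0.146  0.03 ]
 [ 0.722 -0.013  0.03 ]
 [ 0.521 -0.199  0.03 ]]
[[ 0.935  0.355 -0.001]
 [ 0.355 -0.935  0.001]
 [-0.    -0.001 -1.   ]]
[[-0.001 -0.957 -0.29   0.073]
 [ 1.    -0.001 -0.001 -0.   ]
 [ 0.001 -0.29   0.957 -0.141]
 [ 0.     0.     0.     1.   ]] 294.0354585213341
```

View pics/topc.png

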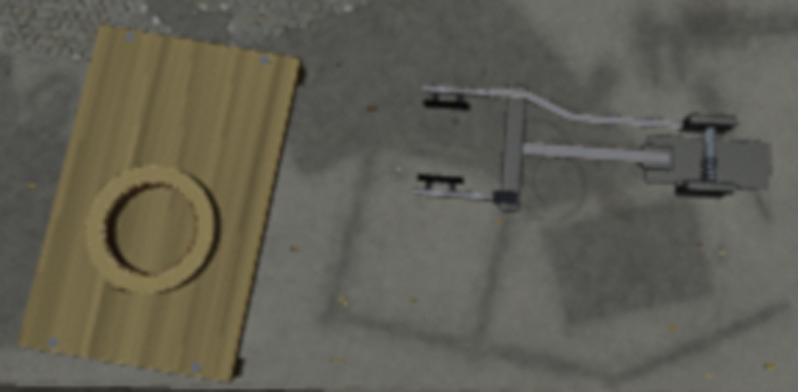

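The crop shows the reacher's plates at crop (710,123) and (705,190), and its pads at (447,100) and (440,180), all clear of the shelf. The shelf front edge runs from (300,60) to (235,380). Next I look for the block in the unobstructed part of the scene view.

Run:
```python
from h import *
im=cv2.imread("pics/scene0.png")[165:240,180:290]
im=cv2.convertScaleAbs(im,alpha=1.5,beta=10)
cv2.imwrite("pics/sc.png",cv2.resize(im,None,fx=7,fy=7,interpolation=cv2.INTER_CUBIC))
p=optics.camera_params("scene");print(proj(p,[(.626,.265,.058),(.353,.304,.058),(.353,.304,0),(.626,.265,0),(.558,.137,.014)]).round(1))
```

```text
[[291.5 182.8]
 [202.4 196.4]
 [204.7 214.4]
 [292.1 199.7]
 [291.8 215.2]]
```

View pics/sc.png

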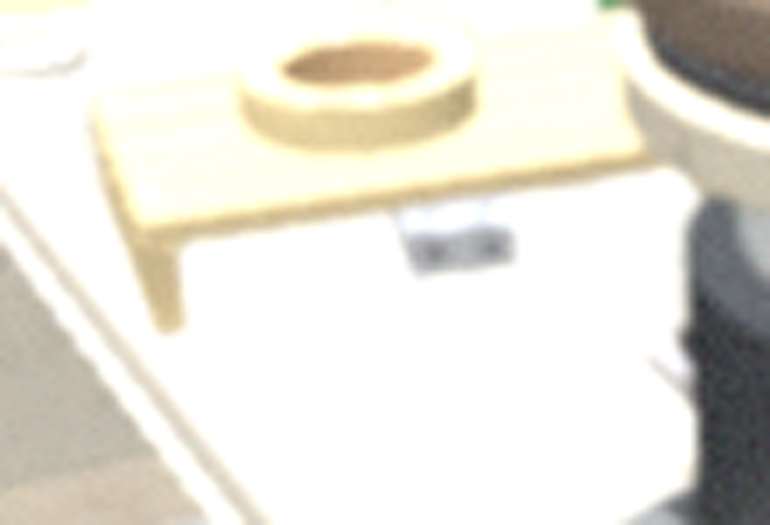

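The block is under the shelf: the bottom of its front face runs from crop (418,272) to (513,262), and its top from (410,237) to (512,228).

Run:
```python
from h import *
p=optics.camera_params("scene"); f=lambda q:np.array(q)/7+np.array([180,165])-.43
print("bot",ray(p,f([(418,272),(513,262)]),0).round(4)); print("top",ray(p,f([(410,237),(512,228)]),.025).round(4))
print("mouth floor left corner",ray(p,f([(168,332)]),0).round(3), "front top-edge L", ray(p,f([(150,232)]),.058).round(3))
p=optics.camera_params("top"); f=lambda q:(np.array(q)+.5)/2.8-.5+np.array([130,165])
print("plates",ray(p,f([(710,121),(703,187)]),.068).round(4)); print("pads",ray(p,f([(447,98),(440,180)]),.023).round(4))
print("shaft",ray(p,f([(530,149),(665,158)]),.02).round(4))
print("shelf front",ray(p,f([(300,60),(233,380)]),.058).round(4),"ends L",ray(p,f([(100,25),(20,346)]),.058).round(4))
s=r.read_state();print(s["clock"])
```

```text
bot [[0.4709 0.3266 0.    ]
 [0.5118 0.3145 0.    ]]
top [[0.4628 0.3098 0.025 ]
 [0.5051 0.2955 0.025 ]]
mouth floor left corner [[0.355 0.323 0.   ]] front top-edge L [[0.347 0.297 0.058]]
plates [[ 0.5736 -0.0904  0.068 ]
 [ 0.5164 -0.0836  0.068 ]]
pads [[0.5966 0.1399 0.023 ]
 [0.5221 0.1436 0.023 ]]
shaft [[ 0.5522  0.0637  0.02  ]
 [ 0.5468 -0.0585  0.02  ]]
shelf front [[0.6209 0.2676 0.058 ]
 [0.3494 0.3059 0.058 ]] ends L [[0.6479 0.444  0.058 ]
 [0.3734 0.4827 0.058 ]]
0.1
```

```bash
cat >> h.py <<'E'
def head(deg,tilt=0):
    "tool pointing down with tool x at heading deg, then tilted about tool y"
    a=np.radians(deg); x=np.array([np.cos(a),np.sin(a),0]); z=np.array([0,0,-1.])
    return R.from_matrix(np.c_[x,np.cross(z,x),z])*R.from_euler("y",tilt,degrees=True)
def plan(pos,rot,op,step=45,ang=8,n=0):
    s=r.read_state(); P=np.array(s["eef_pos"]); Q=R.from_rotvec(s["tool_rot"]); pos=np.array(pos)
    w=(Q.inv()*rot).as_rotvec(degrees=True); d=pos-P
    n=n or int(np.ceil(max(np.linalg.norm(d)*1000/step,np.linalg.norm(w)/ang,1))); n=int(np.ceil(n/8)*8)
    print("t",round(s["clock"],2),"pos",P.round(4),"w",round(s["gripper_width"],4),"F",np.round(s["wrist_force"],1),"dist",(d*1000).round(1),w.round(1))
    for i in range(n):
        q=Q*R.from_rotvec(w*i/n,degrees=True)
        print([op,(q.inv().apply(d/n)*1000).round(1).tolist(),(w/n).round(2).tolist()],end=",\n" if i%8<7 else "\n--\n")
E
python3 -c "
from h import *
plan((.46,-.05,.24),head(84),1)"
```

```text
t 0.1 pos [ 0.2216 -0.5839  0.2306] w 0.0853 F [-0.7 -0.   0. ] dist [238.4 533.9   9.4] [ -0.1  -0.  -63.2]
[1, [25.8, -25.9, -0.6], [-0.0, -0.0, -3.95]],
[1, [27.5, -24.1, -0.6], [-0.0, -0.0, -3.95]],
[1, [29.1, -22.1, -0.6], [-0.0, -0.0, -3.95]],
[1, [30.5, -20.1, -0.6], [-0.0, -0.0, -3.95]],
[1, [31.9, -17.9, -0.6], [-0.0, -0.0, -3.95]],
[1, [33.0, -15.7, -0.6], [-0.0, -0.0, -3.95]],
[1, [34.0, -13.4, -0.6], [-0.0, -0.0, -3.95]],
[1, [34.9, -11.0, -0.6], [-0.0, -0.0, -3.95]]
--
[1, [35.5, -8.6, -0.6], [-0.0, -0.0, -3.95]],
[1, [36.0, -6.1, -0.6], [-0.0, -0.0, -3.95]],
[1, [36.4, -3.6, -0.6], [-0.0, -0.0, -3.95]],
[1, [36.5, -1.1, -0.6], [-0.0, -0.0, -3.95]],
[1, [36.5, 1.4, -0.6], [-0.0, -0.0, -3.95]],
[1, [36.3, 4.0, -0.6], [-0.0, -0.0, -3.95]],
[1, [36.0, 6.4, -0.6], [-0.0, -0.0, -3.95]],
[1, [35.4, 8.9, -0.6], [-0.0, -0.0, -3.95]]
--
```

>>> jog_arm(series=[[1,[26,-26,-1],[0,0,-4]],[1,[27,-24,-1],[0,0,-4]],[1,[29,-22,-1],[0,0,-4]],[1,[31,-20,-1],[0,0,-4]],[1,[32,-18,-1],[0,0,-4]],[1,[33,-16,-1],[0,0,-4]],[1,[34,-13,-1],[0,0,-4]],[1,[35,-11,-1],[0,0,-4]]])

```text
clock: 0.9
eef_pos: [0.3376, -0.3095, 0.2351]
tool_rot: [-2.801, -1.41, 0.007]
wrist_force: [0.5, -0.2, 0.2]
gripper_width: 0.0853
```

```bash
python3 -c "
from h import *
plan((.46,-.05,.20),head(84,35),1,n=16)"
```

```text
t 0.9 pos [ 0.3376 -0.3095  0.2351] w 0.0853 F [ 0.5 -0.2  0.2] dist [122.4 259.5 -35.1] [  8.9  34.1 -29.7]
[1, [17.6, -3.5, 2.2], [0.56, 2.13, -1.86]],
[1, [17.6, -2.9, 2.9], [0.56, 2.13, -1.86]],
[1, [17.6, -2.3, 3.6], [0.56, 2.13, -1.86]],
[1, [17.5, -1.7, 4.2], [0.56, 2.13, -1.86]],
[1, [17.4, -1.1, 4.9], [0.56, 2.13, -1.86]],
[1, [17.2, -0.5, 5.5], [0.56, 2.13, -1.86]],
[1, [17.0, 0.1, 6.2], [0.56, 2.13, -1.86]],
[1, [16.7, 0.7, 6.8], [0.56, 2.13, -1.86]]
--
[1, [16.4, 1.4, 7.4], [0.56, 2.13, -1.86]],
[1, [16.1, 2.0, 8.0], [0.56, 2.13, -1.86]],
[1, [15.7, 2.6, 8.6], [0.56, 2.13, -1.86]],
[1, [15.3, 3.1, 9.1], [0.56, 2.13, -1.86]],
[1, [14.8, 3.7, 9.6], [0.56, 2.13, -1.86]],
[1, [14.3, 4.3, 10.1], [0.56, 2.13, -1.86]],
[1, [13.8, 4.8, 10.6], [0.56, 2.13, -1.86]],
[1, [13.2, 5.4, 11.1], [0.56, 2.13, -1.86]]
--
```

>>> jog_arm(series=[[1,[35,-6,5],[1.1,4.3,-3.7]],[1,[35,-5,7],[1.1,4.3,-3.7]],[1,[35,-2,10],[1.1,4.3,-3.7]],[1,[34,0,13],[1.1,4.3,-3.7]],[1,[33,3,15],[1.1,4.3,-3.7]],[1,[31,5,18],[1.1,4.3,-3.7]],[1,[29,8,20],[1.1,4.3,-3.7]],[1,[27,10,22],[1.1,4.3,-3.7]]])

```text
clock: 1.7
eef_pos: [0.4622, -0.035, 0.1997]
tool_rot: [-1.942, -1.797, -0.649]
wrist_force: [1.0, -0.4, -1.1]
gripper_width: 0.0854
```

```bash
python3 -c "
from h import *
s=r.read_state();print(s['joints'],R.from_rotvec(s['tool_rot']).as_matrix().round(2).tolist())
plan((.46,-.05,.17),head(84,65),1,n=8)"
```

```text
[ 0.81281554  0.41861608 -0.52388986  1.94676895 -0.48663005  1.03018241
  0.53147547] [[0.06, 1.0, 0.06], [0.8, -0.08, 0.59], [0.59, 0.01, -0.81]]
t 1.7 pos [ 0.4622 -0.035   0.1997] w 0.0854 F [ 1.  -0.4 -1.1] dist [ -2.2 -15.  -29.7] [-0.6 28.7  1.4]
[1, [-3.7, -0.2, 1.9], [-0.07, 3.58, 0.18]],
[1, [-3.8, -0.2, 1.6], [-0.07, 3.58, 0.18]],
[1, [-3.9, -0.2, 1.4], [-0.07, 3.58, 0.18]],
[1, [-4.0, -0.1, 1.1], [-0.07, 3.58, 0.18]],
[1, [-4.1, -0.1, 0.9], [-0.07, 3.58, 0.18]],
[1, [-4.1, -0.1, 0.6], [-0.07, 3.58, 0.18]],
[1, [-4.2, -0.1, 0.4], [-0.07, 3.58, 0.18]],
[1, [-4.2, -0.1, 0.1], [-0.07, 3.58, 0.18]]
--
```

>>> jog_arm(series=[[1,[-4,0,2],[0,3.6,0.2]],[1,[-4,0,2],[0,3.6,0.2]],[1,[-4,0,1],[0,3.6,0.2]],[1,[-4,0,1],[0,3.6,0.2]],[1,[-4,0,1],[0,3.6,0.2]],[1,[-4,0,1],[0,3.6,0.2]],[1,[-4,0,0],[0,3.6,0.2]],[1,[-4,0,0],[0,3.6,0.2]]])

```text
clock: 2.5
eef_pos: [0.4625, -0.0456, 0.1683]
tool_rot: [-1.587, -1.442, -1.033]
wrist_force: [0.3, -0.7, 0.3]
gripper_width: 0.0853
```

```bash
python3 -c "
from h import *
s=r.read_state();print(s['eef_pos'],s['joints'])
p,im=grab('wrist');cv2.imwrite('pics/w1.png',im);np.save('w1.npy',p['T']);print(p['T'].round(3))
print(proj(p,[(.49,.285,.042),(.49,.312,0),(.3494,.306,.058),(.621,.268,.058)]).round())"
```

```text
[ 0.4625204  -0.04558818  0.16834929] [ 1.02544862  0.80779771 -0.5821746   1.88269177 -0.66363381  1.20745608
  0.84384269]
[[ 0.996 -0.066  0.065  0.454]
 [-0.092 -0.644  0.76  -0.146]
 [-0.008 -0.763 -0.647  0.291]
 [ 0.     0.     0.     1.   ]]
[[321. 144.]
 [320. 156.]
 [236. 133.]
 [403. 136.]]
```

View pics/w1.png

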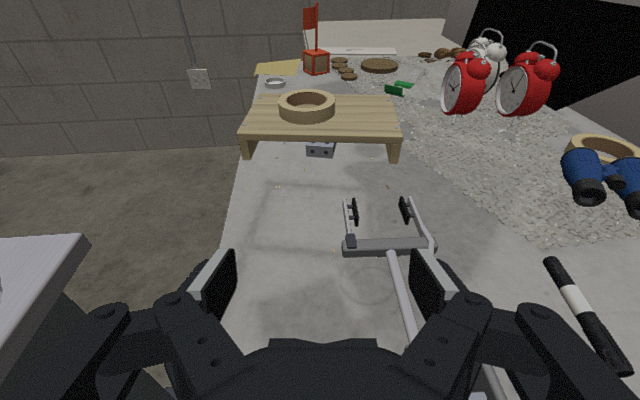

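The wrist view shows the block's front face at about (306-335,143-157) under the shelf front, whose edge is near row 137. The jaws are at (355,212) and (405,210). I'll zoom in for subpixel corners.

```bash
python3 -c "
from h import *
im=cv2.imread('pics/w1.png')[125:167,235:407]
im=cv2.convertScaleAbs(im,alpha=1.2)
cv2.imwrite('pics/w1c.png',cv2.resize(im[:,60:110],None,fx=14,fy=14,interpolation=cv2.INTER_CUBIC))"
```

```text
(no output)
```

View pics/w1c.png

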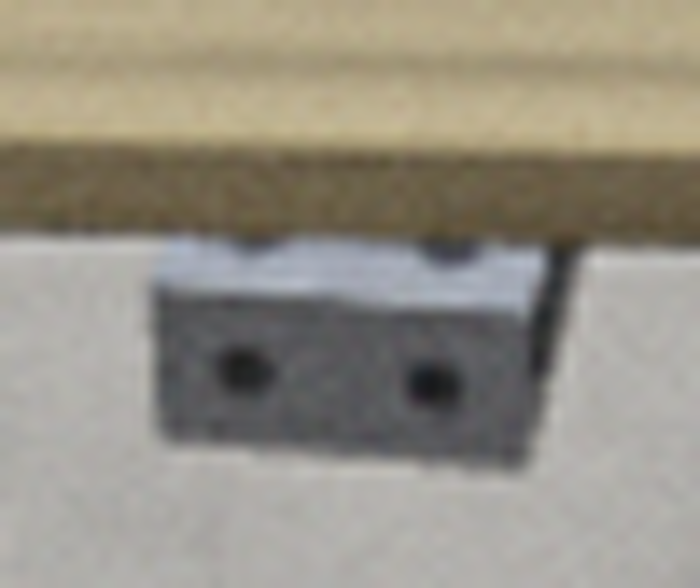

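Front face corners in the crop: top left (155,285), top right (530,308), bottom left (162,440), bottom right (525,468).

```bash
python3 -c "
from h import *
p=optics.camera_params('wrist');p['T']=np.load('w1.npy'); f=lambda q:(np.array(q)+.5)/14-.5+np.array([295,125])
def ang(a):
  d=a[1]-a[0];return np.degrees(np.arctan2(d[1],d[0])),np.linalg.norm(d)
for n,q,z in(('top',[(155,285),(530,308)],.025),('bot',[(162,440),(525,468)],0),('topL',[(155,285),(165,240)],.025),('topR',[(530,308),(548,245)],.025),('shelf bottom edge',[(0,234),(700,250)],.042),('shelf top edge',[(0,145),(700,157)],.058)):
  a=ray(p,f(q),z);print(n,a.round(4).tolist(),ang(a),a.mean(0).round(4))
# reacher pads, front shelf corners in full image
print(ray(p,[(240,137),(401,138)],.058).round(4)); print('pads',ray(p,[(355,200),(404,197)],.023).round(4))
"
```

```text
top [[0.4643, 0.3132, 0.025], [0.511, 0.3026, 0.025]] (np.float64(-12.874369963716118), np.float64(0.04783156475081977)) [0.4876 0.3079 0.025 ]
bot [[0.4643, 0.3164, 0.0], [0.5109, 0.3047, 0.0]] (np.float64(-14.085603841576804), np.float64(0.04807101911082983)) [0.4876 0.3105 0.    ]
topL [[0.4643, 0.3132, 0.025], [0.4662, 0.3245, 0.025]] (np.float64(80.68586705868307), np.float64(0.011386182146921749)) [0.4653 0.3189 0.025 ]
topR [[0.511, 0.3026, 0.025], [0.5151, 0.318, 0.025]] (np.float64(74.85887103682018), np.float64(0.015930725534639766)) [0.513  0.3103 0.025 ]
shelf bottom edge [[0.4456, 0.298, 0.042], [0.5292, 0.2852, 0.042]] (np.float64(-8.696933352455654), np.float64(0.08460875747406496)) [0.4874 0.2916 0.042 ]
shelf top edge [[0.4465, 0.2904, 0.058], [0.5276, 0.2788, 0.058]] (np.float64(-8.156491723475984), np.float64(0.08188245283556041)) [0.487  0.2846 0.058 ]
[[0.358  0.2928 0.058 ]
 [0.6164 0.2618 0.058 ]]
pads [[0.5256 0.1587 0.023 ]
 [0.5954 0.1581 0.023 ]]
```

```bash
python3 -c "
from h import *
plan((.545,-.088,.14),head(86.8),1)"
```

```text
t 2.55 pos [ 0.4617 -0.047   0.1659] w 0.0858 F [-1.1 -0.9 -2.2] dist [ 83.3 -41.  -25.9] [  0.7 -66.7  -2.3]
[1, [-2.2, 5.4, -1.3], [0.04, -4.17, -0.14]],
[1, [-2.4, 5.4, -1.1], [0.04, -4.17, -0.14]],
[1, [-2.4, 5.4, -0.9], [0.04, -4.17, -0.14]],
[1, [-2.5, 5.4, -0.8], [0.04, -4.17, -0.14]],
[1, [-2.6, 5.4, -0.6], [0.04, -4.17, -0.14]],
[1, [-2.6, 5.4, -0.4], [0.04, -4.17, -0.14]],
[1, [-2.7, 5.4, -0.2], [0.04, -4.17, -0.14]],
[1, [-2.7, 5.4, -0.0], [0.04, -4.17, -0.14]]
--
[1, [-2.7, 5.4, 0.2], [0.04, -4.17, -0.14]],
[1, [-2.7, 5.4, 0.4], [0.04, -4.17, -0.14]],
[1, [-2.7, 5.4, 0.5], [0.04, -4.17, -0.14]],
[1, [-2.6, 5.4, 0.7], [0.04, -4.17, -0.14]],
[1, [-2.6, 5.4, 0.9], [0.04, -4.17, -0.14]],
[1, [-2.5, 5.4, 1.1], [0.04, -4.17, -0.14]],
[1, [-2.5, 5.3, 1.3], [0.04, -4.17, -0.14]],
[1, [-2.4, 5.3, 1.5], [0.04, -4.17, -0.14]]
--
```

>>> jog_arm(series=[[1,[-4,11,-3],[0,-8.3,-0.3]],[1,[-5,11,-2],[0,-8.3,-0.3]],[1,[-5,11,-1],[0,-8.3,-0.3]],[1,[-5,11,0],[0,-8.3,-0.3]],[1,[-5,11,0],[0,-8.3,-0.3]],[1,[-5,11,1],[0,-8.3,-0.3]],[1,[-5,11,2],[0,-8.3,-0.3]],[1,[-5,11,3],[0,-8.3,-0.3]]])

```text
clock: 3.35
eef_pos: [0.551, -0.0981, 0.1413]
tool_rot: [2.286, 2.109, -0.008]
wrist_force: [-0.2, -0.2, -1.7]
gripper_width: 0.0852
```

```bash
python3 -c "
from h import *
plan((.545,-.088,.14),head(86.8),1)
p,im=grab('wrist');cv2.imwrite('pics/w2.png',im);np.save('w2.npy',p['T'])
print(proj(p,[(.545,-.088,.068),(.559,.147,.014)]).round())"
```

```text
t 3.35 pos [ 0.551  -0.0981  0.1413] w 0.0852 F [-0.2 -0.2 -1.7] dist [-6.  10.1 -1.3] [ 1.1  1.5 -1.4]
[1, [1.2, -0.8, 0.1], [0.14, 0.18, -0.17]],
[1, [1.2, -0.8, 0.1], [0.14, 0.18, -0.17]],
[1, [1.2, -0.8, 0.1], [0.14, 0.18, -0.17]],
[1, [1.2, -0.8, 0.1], [0.14, 0.18, -0.17]],
[1, [1.2, -0.8, 0.1], [0.14, 0.18, -0.17]],
[1, [1.2, -0.8, 0.1], [0.14, 0.18, -0.17]],
[1, [1.2, -0.8, 0.2], [0.14, 0.18, -0.17]],
[1, [1.2, -0.8, 0.2], [0.14, 0.18, -0.17]]
--
[[ 313.  195.]
 [ 303. -158.]]
```

View pics/w2.png

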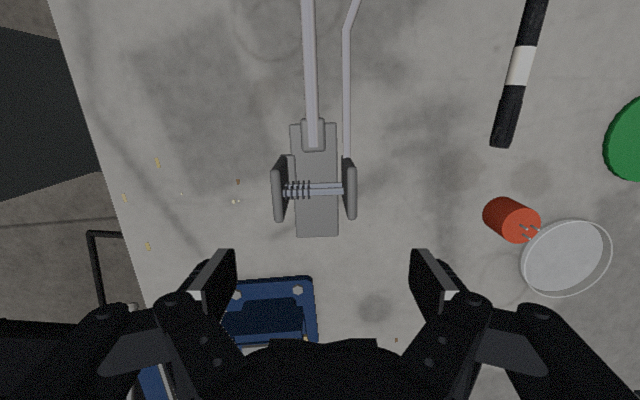

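Wrist view: plate tops are at about (278,195) and (351,190). The shaft runs up from (313,148) to (308,0). The vice's nearest edge is at (315,280), just behind the hand.

```bash
python3 -c "
from h import *
p=optics.camera_params('wrist');p['T']=np.load('w2.npy')
a=ray(p,[(278,195),(351,190)],.068);print(a.round(4),a.mean(0).round(4),np.linalg.norm(a[1]-a[0]))
b=ray(p,[(313,140),(308,10)],.02);d=b[1]-b[0];print(b.round(4),np.degrees(np.arctan2(d[1],d[0])))
v=ray(p,[(223,282),(312,276),(317,340)],.092);print('vice',v.round(3))
c=a.mean(0);plan((c[0],c[1],.1),head(86.8),1)
"
```

```text
[[ 0.5189 -0.0859  0.068 ]
 [ 0.5742 -0.0868  0.068 ]] [ 0.5465 -0.0863  0.068 ] 0.05536482166941052
[[ 0.5479 -0.0531  0.02  ]
 [ 0.5531  0.0459  0.02  ]] 86.99285977762332
vice [[ 0.474 -0.142  0.092]
 [ 0.54  -0.143  0.092]
 [ 0.538 -0.203  0.092]]
t 3.4 pos [ 0.5543 -0.0893  0.1414] w 0.0857 F [3.2 5.8 1.6] dist [ -7.7   3.  -41.4] [ 1.3  1.8 -0.6]
[1, [0.5, -1.1, 5.1], [0.16, 0.23, -0.08]],
[1, [0.5, -1.1, 5.1], [0.16, 0.23, -0.08]],
[1, [0.4, -1.1, 5.2], [0.16, 0.23, -0.08]],
[1, [0.4, -1.1, 5.2], [0.16, 0.23, -0.08]],
[1, [0.4, -1.0, 5.2], [0.16, 0.23, -0.08]],
[1, [0.4, -1.0, 5.2], [0.16, 0.23, -0.08]],
[1, [0.4, -1.0, 5.2], [0.16, 0.23, -0.08]],
[1, [0.3, -1.0, 5.2], [0.16, 0.23, -0.08]]
--
```

>>> jog_arm(series=[[1,[1,-2,5],[0.3,0.5,-0.2]],[1,[1,-2,5],[0.3,0.5,-0.2]],[1,[1,-2,5],[0.3,0.4,-0.2]],[1,[0,-2,5],[0.3,0.4,0]],[1,[0,0,5],[0,0,0]],[1,[0,0,5],[0,0,0]],[1,[0,0,5],[0,0,0]],[1,[0,0,5],[0,0,0]]])

```text
clock: 4.2
eef_pos: [0.5437, -0.0893, 0.0979]
tool_rot: [-2.285, -2.148, -0.005]
wrist_force: [-0.3, -1.0, 0.5]
gripper_width: 0.0854
```

```bash
python3 -c "
from h import *
plan((.5465,-.0865,.020),head(86.9),1)
"
```

```text
t 4.2 pos [ 0.5437 -0.0893  0.0979] w 0.0854 F [-0.3 -1.   0.5] dist [  2.8   2.8 -77.9] [-0.1 -0.3 -0.4]
[1, [0.3, 0.3, 9.7], [-0.01, -0.04, -0.05]],
[1, [0.3, 0.3, 9.7], [-0.01, -0.04, -0.05]],
[1, [0.3, 0.3, 9.7], [-0.01, -0.04, -0.05]],
[1, [0.3, 0.3, 9.7], [-0.01, -0.04, -0.05]],
[1, [0.3, 0.3, 9.7], [-0.01, -0.04, -0.05]],
[1, [0.4, 0.3, 9.7], [-0.01, -0.04, -0.05]],
[1, [0.4, 0.3, 9.7], [-0.01, -0.04, -0.05]],
[1, [0.4, 0.3, 9.7], [-0.01, -0.04, -0.05]]
--
```

>>> jog_arm(series=[[1,[1,1,6],[0,0,-0.2]],[1,[1,1,8],[0,0,-0.2]],[1,[1,1,10],[0,0,0]],[1,[0,0,12],[0,0,0]],[1,[0,0,12],[0,0,0]],[1,[0,0,12],[0,0,0]],[1,[0,0,10],[0,0,0]],[1,[0,0,7],[0,0,0]]])

```text
clock: 5.0
eef_pos: [0.5469, -0.0849, 0.0135]
tool_rot: [-2.275, -2.158, -0.004]
wrist_force: [0.2, -0.3, -0.4]
gripper_width: 0.0857
```

```bash
python3 -c "
from h import *
plan((.5465,-.0865,.020),head(86.9),1)
"
```

```text
t 5.0 pos [ 0.5469 -0.0849  0.0135] w 0.0857 F [ 0.2 -0.3 -0.4] dist [-0.4 -1.6  6.5] [-0.1 -0.4  0.1]
[1, [-0.2, -0.0, -0.8], [-0.02, -0.05, 0.01]],
[1, [-0.2, -0.0, -0.8], [-0.02, -0.05, 0.01]],
[1, [-0.2, -0.0, -0.8], [-0.02, -0.05, 0.01]],
[1, [-0.2, -0.0, -0.8], [-0.02, -0.05, 0.01]],
[1, [-0.2, -0.0, -0.8], [-0.02, -0.05, 0.01]],
[1, [-0.2, -0.0, -0.8], [-0.02, -0.05, 0.01]],
[1, [-0.2, -0.0, -0.8], [-0.02, -0.05, 0.01]],
[1, [-0.2, -0.0, -0.8], [-0.02, -0.05, 0.01]]
--
```

>>> jog_arm(series=[[0.85,[0,0,-3],[0,0,0]],[0.78,[-1,0,-2],[0,0,0]],[0.76,[0,0,-1],[0,0,0]],[0.76,[0,0,0],[0,0,0]],[0.75,[0,0,0],[0,0,0]],[0.75,[0,0,0],[0,0,0]],[0.75,[0,0,0],[0,0,0]],[0.75,[0,0,0],[0,0,0]]])

```text
clock: 5.8
eef_pos: [0.5463, -0.0861, 0.0196]
tool_rot: [-2.274, -2.157, -0.003]
wrist_force: [-0.4, 0.1, -2.1]
gripper_width: 0.0643
```

```bash
python3 -c "
from h import *
for i in range(3):
  s=r.read_state();print(s['gripper_width'],s['wrist_force'],s['moment'])
# pre-insert: handle at (.420,.017) heading 77
plan((.420,.017,s['eef_pos'][2]),head(77),.75,step=12)
"
```

```text
0.06427070595410135 [-0.35440515  0.14066576 -2.10501148] [-0.04857102  0.03571016  0.02380248]
0.06427070595410135 [-0.35440515  0.14066576 -2.10501148] [-0.04857102  0.03571016  0.02380248]
0.06427070595410135 [-0.35440515  0.14066576 -2.10501148] [-0.04857102  0.03571016  0.02380248]
t 5.8 pos [ 0.5463 -0.0861  0.0196] w 0.0643 F [-0.4  0.1 -2.1] dist [-126.3  103.1    0. ] [-0.2 -0.3 10. ]
[0.75, [6.0, -8.2, 0.1], [-0.01, -0.02, 0.62]],
[0.75, [5.9, -8.3, 0.1], [-0.01, -0.02, 0.62]],
[0.75, [5.8, -8.4, 0.1], [-0.01, -0.02, 0.62]],
[0.75, [5.7, -8.4, 0.1], [-0.01, -0.02, 0.62]],
[0.75, [5.7, -8.5, 0.0], [-0.01, -0.02, 0.62]],
[0.75, [5.6, -8.5, 0.0], [-0.01, -0.02, 0.62]],
[0.75, [5.5, -8.6, 0.0], [-0.01, -0.02, 0.62]],
[0.75, [5.4, -8.7, 0.0], [-0.01, -0.02, 0.62]]
--
[0.75, [5.3, -8.7, 0.0], [-0.01, -0.02, 0.62]],
[0.75, [5.2, -8.8, 0.0], [-0.01, -0.02, 0.62]],
[0.75, [5.1, -8.8, 0.0], [-0.01, -0.02, 0.62]],
[0.75, [5.0, -8.9, 0.0], [-0.01, -0.02, 0.62]],
[0.75, [4.9, -8.9, 0.0], [-0.01, -0.02, 0.62]],
[0.75, [4.8, -9.0, 0.0], [-0.01, -0.02, 0.62]],
[0.75, [4.7, -9.0, 0.0], [-0.01, -0.02, 0.62]],
[0.75, [4.6, -9.1, 0.0], [-0.01, -0.02, 0.62]]
--
```

>>> jog_arm(series=[[0.75,[3,-4,0],[0,0,0.3]],[0.75,[6,-8,0],[0,0,0.6]],[0.75,[6,-8.5,0],[0,0,0.7]],[0.75,[6,-8.5,0],[0,0,0.7]],[0.75,[6,-8.5,0],[0,0,0.7]],[0.75,[6,-8.5,0],[0,0,0.7]],[0.75,[5.5,-8.5,0],[0,0,0.7]],[0.75,[5.5,-8.5,0],[0,0,0.7]]])

```text
clock: 6.6
eef_pos: [0.4828, -0.0325, 0.0203]
tool_rot: [-2.377, -2.044, -0.003]
wrist_force: [0.4, -0.3, -2.7]
gripper_width: 0.0644
```

```bash
python3 -c "
from h import *
plan((.420,.017,.0196),head(77),.75,step=12)
"
```

```text
t 6.6 pos [ 0.4828 -0.0325  0.0203] w 0.0644 F [ 0.4 -0.3 -2.7] dist [-62.8  49.5  -0.7] [-0.2 -0.3  4.4]
[0.75, [4.9, -8.7, 0.1], [-0.03, -0.04, 0.55]],
[0.75, [4.9, -8.7, 0.1], [-0.03, -0.04, 0.55]],
[0.75, [4.8, -8.8, 0.1], [-0.03, -0.04, 0.55]],
[0.75, [4.7, -8.8, 0.1], [-0.03, -0.04, 0.55]],
[0.75, [4.6, -8.9, 0.1], [-0.03, -0.04, 0.55]],
[0.75, [4.5, -8.9, 0.1], [-0.03, -0.04, 0.55]],
[0.75, [4.4, -9.0, 0.1], [-0.03, -0.04, 0.55]],
[0.75, [4.3, -9.0, 0.1], [-0.03, -0.04, 0.55]]
--
```

>>> jog_arm(series=[[0.75,[5,-9,0],[0,0,0.6]],[0.75,[5,-9,0],[0,0,0.6]],[0.75,[5,-9,0.2],[0,0,0.6]],[0.75,[5,-9,0.2],[0,0,0.6]],[0.75,[5,-9,0.2],[0,0,0.6]],[0.75,[5,-9,0],[0,0,0.6]],[0.75,[4,-7,0],[0,0,0.4]],[0.75,[0,0,0],[0,0,0]]])

```text
clock: 7.4
eef_pos: [0.4232, 0.0173, 0.0204]
tool_rot: [-2.452, -1.953, -0.004]
wrist_force: [0.3, 0.6, -2.5]
gripper_width: 0.0643
```

```bash
python3 -c "
from h import *
plan((.420,.017,.0196),head(77),.75,step=12)
s=r.read_state();t,i=grab('top');p,im=grab('wrist')
v=np.vstack([im[:300],cv2.resize(i[150:310,130:450],(640,320))]);v=cv2.convertScaleAbs(v,alpha=1.4)
cv2.imwrite('pics/m3.png',cv2.resize(v,(600,581)));np.save('w3.npy',p['T'])
cv2.imwrite('pics/w3.png',im);cv2.imwrite('pics/t3.png',i)
"
```

```text
t 7.4 pos [0.4232 0.0173 0.0204] w 0.0643 F [ 0.3  0.6 -2.5] dist [-3.2 -0.3 -0.8] [-0.2 -0.3  0.1]
[0.75, [-0.1, -0.4, 0.1], [-0.03, -0.04, 0.01]],
[0.75, [-0.1, -0.4, 0.1], [-0.03, -0.04, 0.01]],
[0.75, [-0.1, -0.4, 0.1], [-0.03, -0.04, 0.01]],
[0.75, [-0.1, -0.4, 0.1], [-0.03, -0.04, 0.01]],
[0.75, [-0.1, -0.4, 0.1], [-0.03, -0.04, 0.01]],
[0.75, [-0.1, -0.4, 0.1], [-0.03, -0.04, 0.01]],
[0.75, [-0.1, -0.4, 0.1], [-0.03, -0.04, 0.01]],
[0.75, [-0.1, -0.4, 0.1], [-0.03, -0.04, 0.01]]
--
```

View pics/m3.png

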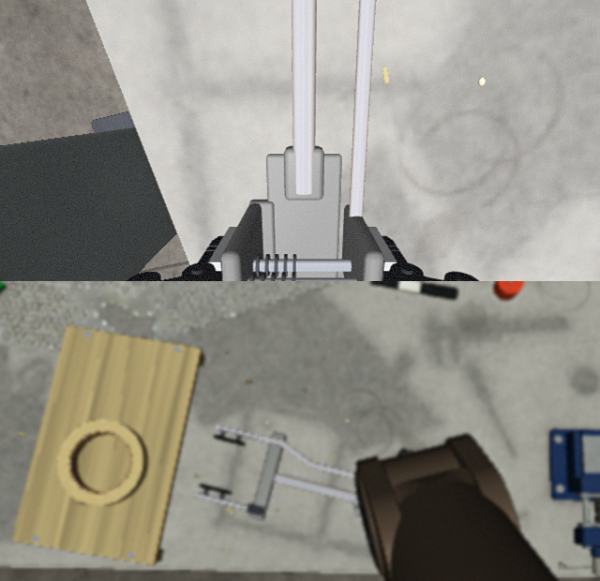

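Lower panel (top camera): the pads are at mosaic (230,437) and (215,490), with the reacher aligned to the shelf mouth. Upper panel (wrist): the plates are squarely gripped.

```bash
python3 -c "
from h import *
p=optics.camera_params('top');g=lambda q:np.array([((x/.9375)/2+130,(y-281.1)/.937/2+150) for x,y in q])-.25
a=ray(p,g([(230,437),(215,490)]),.023);print(a.round(4),a.mean(0).round(4),np.linalg.norm(a[1]-a[0]))
b=ray(p,g([(275,479),(355,497)]),.02);d=b[0]-b[1];print('shaft',b.round(4),np.degrees(np.arctan2(d[1],d[0])))
s=r.read_state();P=s['eef_pos'];M=R.from_rotvec(s['tool_rot']).as_matrix();x=M[:,0];print('heading',np.degrees(np.arctan2(x[1],x[0])),'pred jaw',P+.235*x)
p=optics.camera_params('wrist');p['T']=np.load('w3.npy')
b=ray(p,np.array([(304.5,190),(304.5,5)])/.9375,.02);d=b[1]-b[0];print(b.round(4),np.degrees(np.arctan2(d[1],d[0])))
"
```

```text
[[0.5102 0.2287 0.023 ]
 [0.4406 0.2445 0.023 ]] [0.4754 0.2366 0.023 ] 0.07144886675677992
shaft [[0.4565 0.1671 0.02  ]
 [0.4353 0.0611 0.02  ]] 78.66758441641754
heading 77.08018094726594 pred jaw [0.47672458 0.24563656 0.02188918]
[[0.4305 0.0443 0.02  ]
 [0.4499 0.1295 0.02  ]] 77.15246009565047
```

>>> jog_arm(series=[[0.75,[0,1,0.3],[0,0,0]],[0.75,[3,2,0.3],[0,0,0]],[0.75,[6,1,0],[0,0,0]],[0.75,[8,0,0],[0,0,0]],[0.75,[8,0,0],[0,0,0]],[0.75,[8,0,0],[0,0,0]],[0.75,[5,0,0],[0,0,0]],[0.75,[0,0,0],[0,0,0]]])

```text
clock: 8.3
eef_pos: [0.4395, 0.0557, 0.02]
tool_rot: [-2.454, -1.952, -0.006]
wrist_force: [0.0, 0.6, -3.0]
gripper_width: 0.0638
```

```bash
cat >> h.py <<'E'
O=np.array([.4876,.309]); u=np.array([np.cos(np.radians(77)),np.sin(np.radians(77))]); v=np.array([-u[1],u[0]])
def rep():
    "jaw point relative to the block's front as first seen: along, left; forces along, left, up"
    s=r.read_state(); P=s["eef_pos"]; x=R.from_rotvec(s["tool_rot"]).as_matrix()[:,0]; f=s["wrist_force"]
    j=(P+.235*x)[:2]-O
    print("t %.2f hd %.2f along %.1f left %.1f z %.1f w %.2f  F %.1f %.1f %.1f mz %.2f"%(s["clock"],np.degrees(np.arctan2(x[1],x[0])),j@u*1e3,j@v*1e3,P[2]*1e3,s["gripper_width"]*1e3,f[:2]@u,f[:2]@v,f[2],s["moment"][2]))
E
python3 -c "
from h import *
rep()"
```

```text
t 8.30 hd 77.01 along -22.7 left -10.1 z 20.0 w 63.81  F 0.6 0.1 -3.0 mz -0.05
```

Tool +y points right here, so the sideways step went the wrong way. I'll back off, shift left and re-enter.

>>> jog_arm(series=[[0.75,[-6,0,0],[0,0,0]],[0.75,[-6,-2,0],[0,0,0]],[0.75,[0,-3,0],[0,0,0]],[0.75,[0,-3,0],[0,0,0]],[0.75,[0,-2,0],[0,0,0]],[0.75,[0,0,0],[0,0,0]],[0.75,[0,0,0],[0,0,0]],[0.75,[0,0,0],[0,0,0]]])

```text
clock: 9.1
eef_pos: [0.4258, 0.0445, 0.0201]
tool_rot: [-2.456, -1.951, -0.007]
wrist_force: [-0.6, -0.2, -2.4]
gripper_width: 0.0646
```

```bash
python3 -c "
from h import *
rep()"
```

```text
t 9.10 hd 76.92 along -36.7 left 0.3 z 20.1 w 64.58  F -0.4 0.5 -2.4 mz -0.11
```

>>> jog_arm(series=[[0.75,[3,0,0],[0,0,0]],[0.75,[5,0,0],[0,0,0]],[0.75,[6,0,0],[0,0,0]],[0.75,[6,0,0],[0,0,0]],[0.75,[6,0,0],[0,0,0]],[0.75,[5,0,0],[0,0,0]],[0.75,[3,0,0],[0,0,0]],[0.75,[0,0,0],[0,0,0]]])

```text
clock: 9.9
eef_pos: [0.4341, 0.0815, 0.0201]
tool_rot: [-2.454, -1.952, -0.006]
wrist_force: [-0.2, 0.3, -2.1]
gripper_width: 0.0641
```

```bash
python3 -c "
from h import *
rep()
p,im=grab('scene');cv2.imwrite('pics/s4.png',im)
c=cv2.convertScaleAbs(im[150:250,170:330],alpha=1.2);cv2.imwrite('pics/s4c.png',cv2.resize(c,None,fx=5,fy=5,interpolation=cv2.INTER_CUBIC))"
```

```text
t 9.90 hd 77.01 along 1.3 left 1.0 z 20.1 w 64.09  F 0.3 0.2 -2.1 mz -0.08
```

View pics/s4c.png

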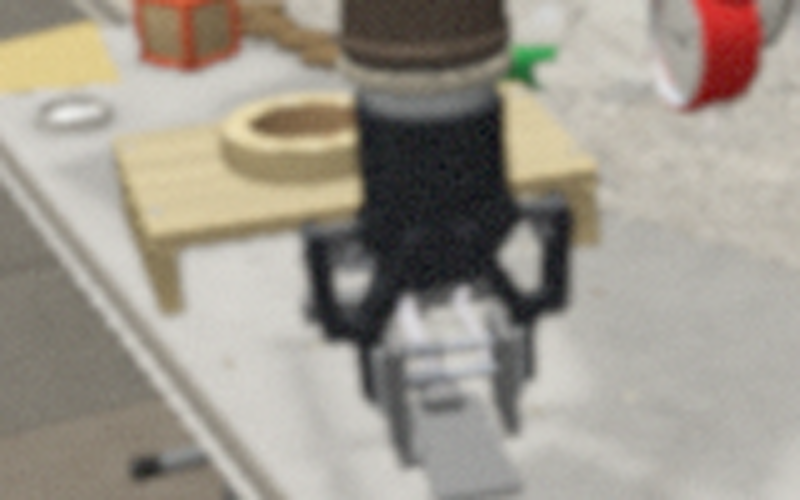

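The hand blocks the jaws in this view; the grip on the handle looks sound. No contact force, so I continue inward.

>>> jog_arm(series=[[0.75,[3,0.3,0],[0,0,0]],[0.75,[5,0.3,0],[0,0,0]],[0.75,[6,0,0],[0,0,0]],[0.75,[6,0,0],[0,0,0]],[0.75,[5,0,0],[0,0,0]],[0.75,[4,0,0],[0,0,0]],[0.75,[2,0,0],[0,0,0]],[0.75,[0,0,0],[0,0,0]]])

```text
clock: 10.75
eef_pos: [0.4421, 0.1137, 0.0202]
tool_rot: [-2.455, -1.952, -0.005]
wrist_force: [0.2, 0.3, -1.7]
gripper_width: 0.0643
```

```bash
python3 -c "
from h import *
rep()"
```

```text
t 10.75 hd 76.97 along 34.5 left 0.3 z 20.2 w 64.28  F 0.3 -0.1 -1.7 mz -0.09
```

>>> jog_arm(series=[[0.73,[0,0,-0.2],[0,0,0]],[0.71,[0,0,-0.2],[0,0,0]],[0.7,[0,0,-0.2],[0,0,0]],[0.69,[0,0,-0.2],[0,0,0]],[0.68,[0,0,-0.2],[0,0,0]],[0.67,[0,0,-0.2],[0,0,0]],[0.67,[0,0,0],[0,0,0]],[0.67,[0,0,0],[0,0,0]]])

```text
clock: 11.55
eef_pos: [0.4417, 0.1135, 0.0215]
tool_rot: [-2.455, -1.951, -0.005]
wrist_force: [-1.0, 0.1, -2.4]
gripper_width: 0.0569
```

```bash
python3 -c "
from h import *
rep()"
```

```text
t 11.55 hd 76.97 along 34.1 left 0.7 z 21.5 w 56.87  F -0.1 1.0 -2.4 mz 0.07
```

>>> jog_arm(series=[[0.665,[0,0,-0.2],[0,0,0]],[0.66,[0,0,-0.1],[0,0,0]],[0.655,[0,0,0],[0,0,0]],[0.65,[0,0,0],[0,0,0]],[0.645,[0,0,0],[0,0,0]],[0.645,[0,0,0],[0,0,0]],[0.645,[0,0,0],[0,0,0]],[0.645,[0,0,0],[0,0,0]]])

```text
clock: 12.35
eef_pos: [0.4416, 0.1133, 0.0218]
tool_rot: [-2.455, -1.951, -0.004]
wrist_force: [-0.3, 0.7, -1.7]
gripper_width: 0.0552
```

```bash
python3 -c "
from h import *
rep()"
```

```text
t 12.35 hd 76.96 along 34.0 left 0.7 z 21.8 w 55.20  F 0.7 0.4 -1.7 mz 0.09
```

>>> jog_arm(series=[[0.64,[0,0,-0.1],[0,0,0]],[0.635,[0,0,-0.1],[0,0,0]],[0.63,[0,0,0],[0,0,0]],[0.63,[0,0,0],[0,0,0]],[0.63,[0,0,0],[0,0,0]],[0.63,[-1,0,0],[0,0,0]],[0.63,[-2,0,0],[0,0,0]],[0.63,[-2,0,0],[0,0,0]]])

```text
clock: 13.15
eef_pos: [0.441, 0.1085, 0.0221]
tool_rot: [-2.455, -1.951, -0.006]
wrist_force: [-0.3, 1.4, -2.4]
gripper_width: 0.0536
```

```bash
python3 -c "
from h import *
rep()"
```

```text
t 13.15 hd 76.95 along 29.2 left 0.1 z 22.1 w 53.57  F 1.3 0.7 -2.4 mz 0.01
```

>>> jog_arm(series=[[0.63,[2,0,0],[0,0,0]],[0.625,[2,0,-0.1],[0,0,0]],[0.62,[0,0,-0.1],[0,0,0]],[0.615,[0,0,0],[0,0,0]],[0.615,[0,0,0],[0,0,0]],[0.615,[-1,0,0],[0,0,0]],[0.615,[-2,0,0],[0,0,0]],[0.615,[-2,0,0],[0,0,0]]])

```text
clock: 13.95
eef_pos: [0.441, 0.108, 0.0224]
tool_rot: [-2.455, -1.951, -0.007]
wrist_force: [-0.5, 1.9, -2.8]
gripper_width: 0.053
```

```bash
python3 -c "
from h import *
rep()"
```

```text
t 13.95 hd 76.97 along 28.7 left 0.1 z 22.4 w 53.02  F 1.7 0.9 -2.8 mz -0.01
```

>>> jog_arm(series=[[0.615,[2,0,0],[0,0,0]],[0.61,[2,0,-0.1],[0,0,0]],[0.605,[0,0,0],[0,0,0]],[0.6,[0,0,0],[0,0,0]],[0.6,[0,0,0],[0,0,0]],[0.6,[-1,0,0],[0,0,0]],[0.6,[-2,0,0],[0,0,0]],[0.6,[-2,0,0],[0,0,0]]])

```text
clock: 14.75
eef_pos: [0.4409, 0.1071, 0.0226]
tool_rot: [-2.455, -1.951, -0.008]
wrist_force: [1.1, 2.9, -3.1]
gripper_width: 0.0516
```

```bash
python3 -c "
from h import *
rep()"
```

```text
t 14.75 hd 76.96 along 27.8 left -0.1 z 22.6 w 51.60  F 3.1 -0.4 -3.1 mz -0.07
```

>>> jog_arm(series=[[0.595,[0,0,0],[0,0,0]],[0.592,[0,0,0],[0,0,0]],[0.592,[-1,0,0],[0,0,0]],[0.592,[-2,0,0],[0,0,0]],[0.592,[-3,0,0],[0,0,0]],[0.592,[-3,0,0],[0,0,0]],[0.592,[-3,0,0],[0,0,0]],[0.592,[-3,0,0],[0,0,0]]])

```text
clock: 15.55
eef_pos: [0.4379, 0.0922, 0.0225]
tool_rot: [-2.454, -1.952, -0.011]
wrist_force: [1.6, 3.7, -3.2]
gripper_width: 0.0507
```

```bash
python3 -c "
from h import *
rep()"
```

```text
t 15.55 hd 77.02 along 12.6 left -0.3 z 22.5 w 50.71  F 4.0 -0.7 -3.2 mz 0.00
```

>>> jog_arm(series=[[0.592,[-2,0,0],[0,0,0]],[0.592,[-2,0,0],[0,0,0]],[0.592,[-2,0,0],[0,0,0]],[0.592,[-2,0,0],[0,0,0]],[0.592,[-2,0,0],[0,0,0]],[0.592,[0,0,0],[0,0,0]],[0.592,[0,0,0],[0,0,0]],[0.592,[0,0,0],[0,0,0]]])

```text
clock: 16.35
eef_pos: [0.4351, 0.0808, 0.0224]
tool_rot: [-2.454, -1.952, -0.01]
wrist_force: [0.7, 2.2, -3.8]
gripper_width: 0.0507
```

```bash
python3 -c "
from h import *
rep()
p,im=grab('top');cv2.imwrite('pics/t5.png',im)
c=cv2.convertScaleAbs(im[190:290,190:310],alpha=1.5);cv2.imwrite('pics/t5c.png',cv2.resize(c,None,fx=6,fy=6,interpolation=cv2.INTER_CUBIC))
x=lambda a,h:tuple(O+a*u)+(h,)
print(((proj(p,[x(0,0),x(-.03,.0),x(-.03,.025)])-[190,190])*6).round())"
```

```text
t 16.35 hd 76.98 along 0.8 left -0.3 z 22.4 w 50.68  F 2.3 -0.2 -3.8 mz -0.04
[[189. 312.]
 [257. 330.]
 [245. 326.]]
```

View pics/t5c.png

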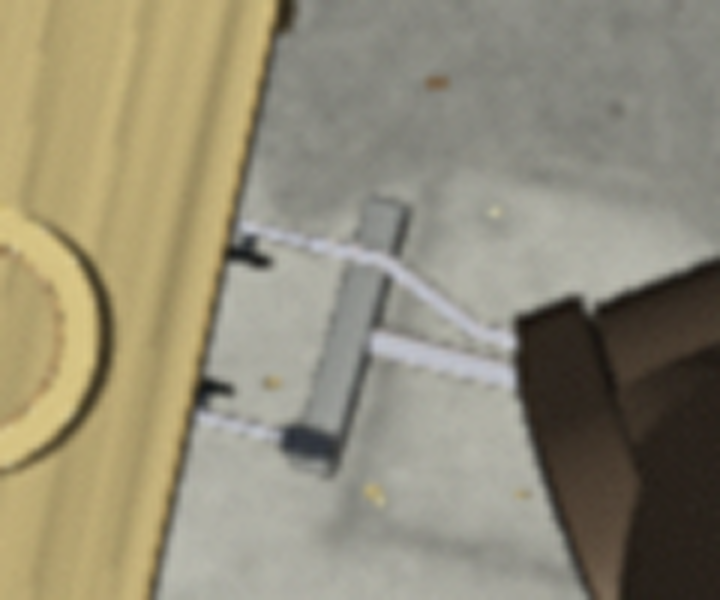

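The jaws are visible at crop (245,252) and (212,388), but the block front would still be hidden by the shelf edge if dragged under about 28 mm. I'll pull 10 mm more and compare pixels.

>>> jog_arm(series=[[0.592,[-1,0,0],[0,0,0]],[0.592,[-2,0,0],[0,0,0]],[0.592,[-2,0,0],[0,0,0]],[0.592,[-2,0,0],[0,0,0]],[0.592,[-2,0,0],[0,0,0]],[0.592,[-1,0,0],[0,0,0]],[0.592,[0,0,0],[0,0,0]],[0.592,[0,0,0],[0,0,0]]])

```text
clock: 17.2
eef_pos: [0.4328, 0.0704, 0.0224]
tool_rot: [-2.454, -1.952, -0.01]
wrist_force: [0.6, 3.3, -4.2]
gripper_width: 0.0502
```

```bash
python3 -c "
from h import *
rep()
p,im=grab('top');cv2.imwrite('pics/t6.png',im);old=cv2.imread('pics/t5.png')
for l in(-.015,-.006,.006,.015):
  print(l)
  for a in np.arange(-.026,-.062,-.004):
    q=proj(p,[tuple(O+a*u+l*v)+(.025,)])[0]; i=tuple(np.round(q[::-1]).astype(int))
    print(round(a*1e3),im[i],old[i],end=' | ')
  print()
"
```

```text
t 17.20 hd 76.99 along -9.8 left -0.3 z 22.4 w 50.22  F 3.4 0.1 -4.2 mz 0.04
-0.015
-26 [110 117 117] [111 118 118] | -30 [110 116 117] [111 118 118] | -34 [111 118 117] [110 118 117] | -38 [108 115 115] [108 115 115] | -42 [108 115 116] [111 117 117] | -46 [110 117 117] [110 117 117] | -50 [108 116 115] [108 114 114] | -54 [109 115 115] [109 115 115] | -58 [110 116 116] [108 114 114] | 
-0.006
-26 [110 116 117] [110 117 116] | -30 [110 116 116] [109 116 116] | -34 [109 116 115] [108 115 115] | -38 [109 115 116] [110 117 116] | -42 [110 117 117] [110 117 117] | -46 [109 116 115] [109 116 116] | -50 [107 113 113] [108 115 115] | -54 [106 113 113] [105 113 112] | -58 [109 116 116] [102 108 108] | 
0.006
-26 [107 115 115] [109 116 116] | -30 [107 114 113] [107 115 115] | -34 [107 115 114] [108 115 114] | -38 [107 113 113] [108 115 115] | -42 [107 114 114] [107 114 114] | -46 [109 115 115] [108 115 115] | -50 [107 114 114] [107 114 115] | -54 [109 116 116] [110 117 118] | -58 [110 116 117] [109 115 115] | 
0.015
-26 [103 110 110] [104 110 110] | -30 [105 111 111] [104 111 110] | -34 [109 115 114] [108 115 115] | -38 [109 115 115] [108 115 115] | -42 [108 115 115] [108 115 115] | -46 [ 99 111 115] [ 99 112 114] | -50 [106 114 115] [107 115 115] | -54 [106 113 113] [107 113 113] | -58 [105 113 113] [107 114 113] |
```

Nothing emerged, so the jaws slipped. Since 4.5 N per pad is sure to drag the block, the pad force was still below that, and about 1 mm more squeeze is safe. I'll open a little, slide back on, and squeeze slightly more.

>>> jog_arm(series=[[0.63,[0,0,0.3],[0,0,0]],[0.66,[0,0,0.3],[0,0,0]],[0.67,[0,0,0.3],[0,0,0]],[0.67,[4,0,0],[0,0,0]],[0.67,[6,0,0],[0,0,0]],[0.67,[7,0,0],[0,0,0]],[0.67,[7,0,0],[0,0,0]],[0.67,[6,0,0],[0,0,0]]])

```text
clock: 18.05
eef_pos: [0.4391, 0.0996, 0.0214]
tool_rot: [-2.457, -1.949, -0.005]
wrist_force: [-0.8, -1.8, -2.6]
gripper_width: 0.0569
```

```bash
python3 -c "
from h import *
rep()"
```

```text
t 18.05 hd 76.83 along 20.0 left -0.6 z 21.4 w 56.93  F -1.9 0.4 -2.6 mz 0.01
```

>>> jog_arm(series=[[0.65,[2,0,-0.1],[0,0,0]],[0.63,[1,0,-0.1],[0,0,0]],[0.61,[0,0,-0.2],[0,0,0]],[0.6,[0,0,-0.2],[0,0,0]],[0.59,[0,0,-0.1],[0,0,0]],[0.585,[0,0,0],[0,0,0]],[0.585,[0,0,0],[0,0,0]],[0.585,[0,0,0],[0,0,0]]])

```text
clock: 18.85
eef_pos: [0.4403, 0.1045, 0.0223]
tool_rot: [-2.455, -1.951, -0.008]
wrist_force: [0.8, 1.5, -2.0]
gripper_width: 0.0501
```

```bash
python3 -c "
from h import *
rep()"
```

```text
t 18.85 hd 76.93 along 25.1 left -0.2 z 22.3 w 50.14  F 1.7 -0.4 -2.0 mz 0.03
```

>>> jog_arm(series=[[0.58,[0,0,0],[0,0,0]],[0.58,[-1,0,0],[0,0,0]],[0.58,[-2,0,0],[0,0,0]],[0.58,[-3,0,0],[0,0,0]],[0.58,[-3,0,0],[0,0,0]],[0.58,[-3,0,0],[0,0,0]],[0.58,[-3,0,0],[0,0,0]],[0.58,[-3,0,0],[0,0,0]]])

```text
clock: 19.65
eef_pos: [0.4368, 0.0878, 0.0222]
tool_rot: [-2.452, -1.953, -0.012]
wrist_force: [1.3, 4.0, -3.6]
gripper_width: 0.0495
```

```bash
python3 -c "
from h import *
rep()"
```

```text
t 19.65 hd 77.07 along 8.1 left 0.0 z 22.2 w 49.53  F 4.2 -0.3 -3.6 mz -0.02
```

>>> jog_arm(series=[[0.58,[-3,0,0],[0,0,0]],[0.58,[-3,0,0],[0,0,0]],[0.58,[-3,0,0],[0,0,0]],[0.58,[-3,0,0],[0,0,0]],[0.58,[-3,0,0],[0,0,0]],[0.58,[-3,0,0],[0,0,0]],[0.58,[-2,0,0],[0,0,0]],[0.58,[0,0,0],[0,0,0]]])

```text
clock: 20.45
eef_pos: [0.4318, 0.066, 0.0221]
tool_rot: [-2.453, -1.952, -0.012]
wrist_force: [-0.3, 3.3, -3.5]
gripper_width: 0.0496
```

```bash
cat > chk.py <<'E'
from h import *
rep()
p,im=grab('top');cv2.imwrite('pics/tl.png',im);old=cv2.imread('pics/t5.png')
for l in(-.012,0,.012):
  A=np.arange(-.022,-.1,-.006)
  Q=np.round(proj(p,[tuple(O+a*u+l*v)+(.025,) for a in A])).astype(int)
  print(l,[(round(a*1e3),int(im[y,x].astype(int).mean()),int(im[y,x,0])-int(im[y,x,2]),int(old[y,x].mean())) for a,(x,y) in zip(A,Q)])
E
python3 chk.py
```

```text
t 20.45 hd 77.03 along -14.4 left -0.2 z 22.1 w 49.64  F 3.2 1.0 -3.5 mz 0.05
-0.012 [(-22, 102, 16, 115), (-28, 48, 8, 114), (-34, 102, 15, 114), (-40, 92, 14, 112), (-46, 98, -6, 115), (-52, 111, -7, 112), (-58, 113, -7, 113), (-64, 113, -8, 90), (-70, 111, -6, 97), (-76, 96, -5, 95), (-82, 96, -1, 108), (-88, 99, -1, 94), (-94, 85, 0, 110), (-100, 119, 0, 116)]
0 [(-22, 106, 17, 115), (-28, 105, 16, 115), (-34, 105, 17, 112), (-40, 83, 12, 111), (-46, 75, -5, 112), (-52, 114, -7, 113), (-58, 111, -6, 110), (-64, 113, -6, 92), (-70, 110, -5, 98), (-76, 94, -4, 90), (-82, 95, -1, 63), (-88, 100, -1, 89), (-94, 55, -2, 97), (-100, 102, -8, 105)]
0.012 [(-22, 103, 17, 112), (-28, 35, 7, 109), (-34, 82, 13, 111), (-40, 97, 15, 110), (-46, 94, -6, 112), (-52, 112, -7, 112), (-58, 110, -6, 110), (-64, 111, -7, 93), (-70, 111, -6, 97), (-76, 89, -3, 79), (-82, 96, -2, 81), (-88, 101, -1, 96), (-94, 56, -3, 98), (-100, 102, -6, 102)]
```

The block is being dragged; its front is now at about -42 mm, past the shelf edge. Continuing the pull.

>>> jog_arm(series=[[0.58,[-2,0,0],[0,0,0]],[0.58,[-4,0,0],[0,0,0]],[0.58,[-4,0,0],[0,0,0]],[0.58,[-4,0,0],[0,0,0]],[0.58,[-4,0,0],[0,0,0]],[0.58,[-4,0,0],[0,0,0]],[0.58,[-4,0,0],[0,0,0]],[0.58,[-4,0,0],[0,0,0]]])

```text
clock: 21.3
eef_pos: [0.4249, 0.0354, 0.0219]
tool_rot: [-2.452, -1.954, -0.014]
wrist_force: [0.6, 4.3, -1.9]
gripper_width: 0.0495
```

```bash
python3 chk.py
```

```text
t 21.30 hd 77.10 along -45.7 left -0.1 z 21.9 w 49.47  F 4.4 0.4 -1.9 mz -0.02
-0.012 [(-22, 103, 16, 115), (-28, 101, 16, 114), (-34, 43, 7, 114), (-40, 91, 15, 112), (-46, 104, 15, 115), (-52, 104, 16, 112), (-58, 53, 9, 113), (-64, 93, 15, 90), (-70, 92, 15, 97), (-76, 55, -4, 95), (-82, 94, -5, 108), (-88, 89, -6, 94), (-94, 91, -6, 110), (-100, 105, -7, 116)]
0 [(-22, 105, 17, 115), (-28, 104, 16, 115), (-34, 104, 16, 112), (-40, 103, 16, 111), (-46, 103, 16, 112), (-52, 106, 17, 113), (-58, 104, 16, 110), (-64, 106, 17, 92), (-70, 94, 13, 98), (-76, 72, -4, 90), (-82, 103, -5, 63), (-88, 88, -5, 89), (-94, 99, -6, 97), (-100, 106, -7, 105)]
0.012 [(-22, 105, 18, 112), (-28, 93, 15, 109), (-34, 42, 7, 111), (-40, 75, 12, 110), (-46, 104, 16, 112), (-52, 103, 16, 112), (-58, 57, 10, 110), (-64, 91, 15, 93), (-70, 104, 14, 97), (-76, 89, -6, 79), (-82, 107, -7, 81), (-88, 93, -6, 96), (-94, 97, -6, 98), (-100, 102, -6, 102)]
```

Front is at about -72 mm, with no slip (26 mm ahead of the jaw point, as before). Two more pulls.

>>> jog_arm(series=[[0.58,[-4,0,0],[0,0,0]],[0.58,[-4,0,0],[0,0,0]],[0.58,[-4,0,0],[0,0,0]],[0.58,[-4,0,0],[0,0,0]],[0.58,[-4,0,0],[0,0,0]],[0.58,[-4,0,0],[0,0,0]],[0.58,[-4,0,0],[0,0,0]],[0.58,[-4,0,0],[0,0,0]]])

```text
clock: 22.15
eef_pos: [0.4174, 0.0017, 0.0216]
tool_rot: [-2.452, -1.954, -0.015]
wrist_force: [1.0, 4.5, -2.0]
gripper_width: 0.0495
```

>>> jog_arm(series=[[0.58,[-4,0,0],[0,0,0]],[0.58,[-4,0,0],[0,0,0]],[0.58,[-4,0,0],[0,0,0]],[0.58,[-4,0,0],[0,0,0]],[0.58,[-4,0,0],[0,0,0]],[0.58,[-4,0,0],[0,0,0]],[0.58,[-4,0,0],[0,0,0]],[0.58,[-1,0,0],[0,0,0]]])

```text
clock: 22.95
eef_pos: [0.4101, -0.0293, 0.0214]
tool_rot: [-2.452, -1.953, -0.015]
wrist_force: [1.0, 4.4, -1.4]
gripper_width: 0.0496
```

Run:
```python
from h import *
rep()
p,im=grab('top');cv2.imwrite('pics/t9.png',im)
c=cv2.convertScaleAbs(im[185:285,215:335],alpha=1.5);cv2.imwrite('pics/t9c.png',cv2.resize(c,None,fx=6,fy=6,interpolation=cv2.INTER_CUBIC))
m=((im[:,:,0].astype(int)-im[:,:,2]>8)&(np.indices(im.shape[:2])[1]<335)&(np.indices(im.shape[:2])[1]>200)).astype('uint8')
m=cv2.morphologyEx(m,cv2.MORPH_CLOSE,np.ones((5,5)))
cs=max(cv2.findContours(m,0,2)[0],key=cv2.contourArea);b=cv2.boxPoints(cv2.minAreaRect(cs))
print(cv2.contourArea(cs));w=ray(p,b,.025)[:,:2]
print(w.round(4),[np.linalg.norm(w[i]-w[i-1]).round(4) for i in range(4)])
F=ray(p,[(130+300/2.8,165+60/2.8),(130+233/2.8,165+380/2.8)],.058)[:,:2];d=F[1]-F[0];n=np.array([d[1],-d[0]])/np.linalg.norm(d);print('clear of front (m)',(w-F[0])@n)
```

```text
t 22.95 hd 77.07 along -112.1 left -0.2 z 21.4 w 49.63  F 4.5 0.0 -1.4 mz 0.03
976.5
[[0.8902 0.2325]
 [0.9864 0.1744]
 [0.9343 0.1038]
 [0.8399 0.1627]] [np.float64(0.086), np.float64(0.1124), np.float64(0.0878), np.float64(0.1113)]
clear of front (m) [ 0.00392493 -0.0401242  -0.1173852  -0.072216  ]
```

View pics/t9c.png

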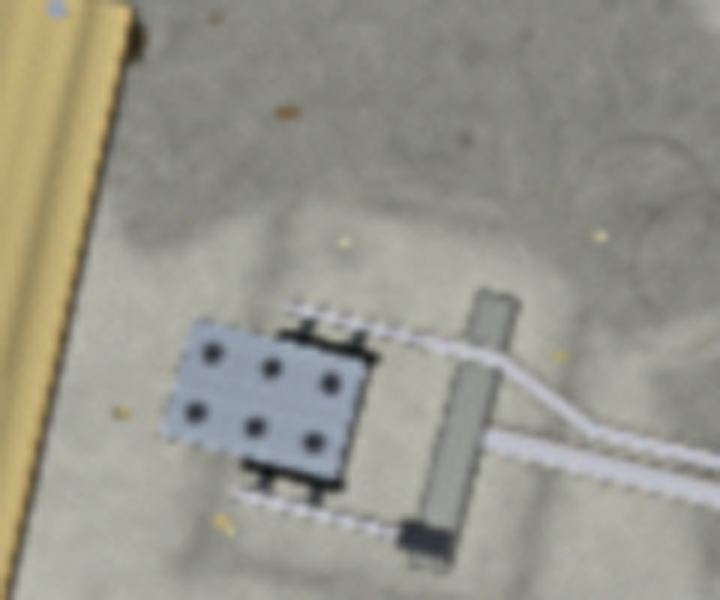

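The block lies flat in the jaws, wholly out. Its rear corners are at crop (200,320) and (165,437); the shelf edge runs from (130,20) to (20,520).

Run:
```python
from h import *
p=optics.camera_params('top');f=lambda q:(np.array(q)+.5)/6-.5+np.array([215,185])
w=ray(p,f([(200,320),(165,437),(372,362),(340,482)]),.025)[:,:2];F=ray(p,f([(130,30),(22,520)]),.058)[:,:2]
d=F[1]-F[0];n=np.array([-d[1],d[0]])/np.linalg.norm(d);print(w.round(4),F.round(4),(w-F[0])@n)
for i in range(4):print(np.linalg.norm(w[i]-w[[1,3,0,2][i]]))
```

```text
[[0.4975 0.2388]
 [0.4496 0.2504]
 [0.4818 0.1673]
 [0.433  0.1783]] [[0.6121 0.2684]
 [0.4156 0.2983]] [0.04653233 0.04229133 0.1195866  0.1160395 ]
0.04928921400295143
0.07396206541506518
0.07321037349436861
0.050074771355544924
```

>>> jog_arm(series=[[0.58,[-3,0,0],[0,0,0]],[0.58,[-4,0,0],[0,0,0]],[0.58,[-4,0,0],[0,0,0]],[0.58,[-3,0,0],[0,0,0]],[0.58,[0,0,0],[0,0,0]],[0.6,[0,0,0.2],[0,0,0]],[0.63,[0,0,0.3],[0,0,0]],[0.66,[0,0,0.3],[0,0,0]]])

```text
clock: 23.8
eef_pos: [0.4059, -0.0442, 0.0201]
tool_rot: [-2.453, -1.952, -0.012]
wrist_force: [0.0, 0.8, -2.1]
gripper_width: 0.0566
```

>>> jog_arm(series=[[0.68,[0,0,0.3],[0,0,0]],[0.7,[0,0,0.3],[0,0,0]],[0.72,[0,0,0.3],[0,0,0]],[0.74,[0,0,0.3],[0,0,0]],[0.76,[0,0,0],[0,0,0]],[0.8,[0,0,0],[0,0,0]],[0.9,[0,0,0],[0,0,0]],[1,[0,0,0],[0,0,0]]])

```text
clock: 24.6
eef_pos: [0.4054, -0.0449, 0.0188]
tool_rot: [-2.454, -1.951, -0.009]
wrist_force: [-0.4, 0.5, -0.0]
gripper_width: 0.0857
```

```bash
python3 -c "
from h import *
rep()"
```

```text
t 24.60 hd 76.99 along -128.4 left 0.5 z 18.8 w 85.69  F 0.4 0.5 -0.0 mz -0.03
```

Released with zero force. Raising the hand clear, then a final look.

>>> jog_arm(series=[[1,[0,0,-5],[0,0,0]],[1,[0,0,-10],[0,0,0]],[1,[0,0,-15],[0,0,0]],[1,[0,0,-20],[0,0,0]],[1,[0,0,-25],[0,0,0]],[1,[0,0,-25],[0,0,0]],[1,[0,0,-25],[0,0,0]],[1,[0,0,-10],[0,0,0]]])

```text
clock: 25.4
eef_pos: [0.4036, -0.0458, 0.1629]
tool_rot: [-2.452, -1.952, -0.008]
wrist_force: [0.5, -0.8, -0.1]
gripper_width: 0.0856
```

>>> jog_arm(series=[[1,[0,0,-10],[0,0,0]],[1,[0,0,0],[0,0,0]],[1,[0,0,0],[0,0,0]],[1,[0,0,0],[0,0,0]],[1,[0,0,0],[0,0,0]],[1,[0,0,0],[0,0,0]],[1,[0,0,0],[0,0,0]],[1,[0,0,0],[0,0,0]]])

```text
clock: 26.2
eef_pos: [0.4028, -0.0457, 0.1755]
tool_rot: [-2.452, -1.953, -0.011]
wrist_force: [-0.1, -0.1, 0.8]
gripper_width: 0.0857
```

Run:
```python
from h import *
rep()
p,im=grab('top')
c=cv2.convertScaleAbs(im[130:310,130:470],alpha=1.5);cv2.imwrite('pics/fin.png',cv2.resize(c,(782,414),interpolation=cv2.INTER_CUBIC))
```

```text
t 26.20 hd 77.06 along -129.7 left 3.1 z 175.5 w 85.70  F -0.1 0.1 0.8 mz 0.05
```

View pics/fin.png

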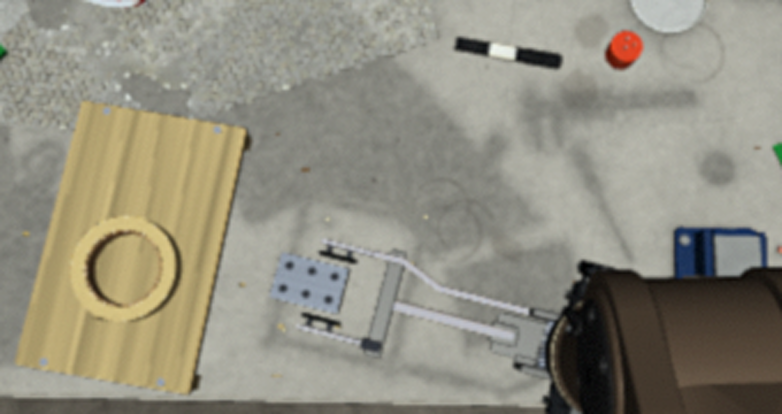

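The final view shows the block flat at (310,282), well clear of the shelf edge. The jaws are open at (338,253) and (320,322), the reacher is lying on the table, and the marker, plug and tape roll are undisturbed.

```bash
python3 -c "
from bench import sign_off
print(sign_off())"
```

```text
the job is handed in; nothing more can be done
None
```

The block is out from under the shelf and the job is handed in at about 26 s of the 72 s allowed. I gripped the reacher by its handle, slid the open jaws round the block and closed the trigger in steps. I then pulled the block out, let go so the jaws opened, and raised the hand clear.

**Slips along the way**
- **Wrong-way sidestep:** my first sideways step before entering went the wrong way. I backed off and corrected it, and felt no contact force.
- **First pull slipped:** with the trigger in by about 15.3 mm, the jaws slipped off the block. I slid them back on and squeezed to about 16.5 mm, and the block then followed without slipping. The pull levelled off at about 4.4 N.
- **Pad force not measured:** it can't be read directly. I inferred it stayed under about 7 N from the fact that 4.5 N always drags the block.

**Last checks**
- **Clearance:** the block's rear corners measured 42 to 47 mm clear of the shelf, and I then pulled it about 14 mm further. I did not measure the clearance again after that, but the last picture shows it well clear.
- **Block size:** it measured 49–50 by 73–74 mm in the picture, against the stated 50 by 75 mm.
- **Final picture:** the block lies flat, the jaws are open with gaps on both sides, and the reacher lies on the table. The tape roll, marker and plug show no sign of having moved, and the hand was touching nothing.
- **Failed check:** one automatic outline of the block picked out the wrong area, so I discarded it and used the corners read from the picture instead.

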